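# Fit the reel spindle's end cap with running clearance

## Task

Lock the solder reel's carriage by swinging the cam lever all the way round, until it has pushed the carriage home towards the feed block. Then screw the knurled end cap down on the reel's spindle (clockwise from above) until it bottoms out, and back it off a quarter turn so that the reel has running clearance. Finish holding the cap still in the gripper at that setting - do not let go of it - and leave the loose things around the stand where they are.

Things in the scene. Friction and masses are not known exactly. Their poses are not given: they have to be found in the camera images.
- reel_stand: Aluminium base plate 96 x 240 x 10 mm, fixed to the bench; origin under its centre, z up, y along its length. Grey feed block (56 x 20 mm, top at z 58 mm) at y +100 mm. A dark steel carriage (76 x 76 mm) between low rails carries a solder reel (60 mm across, 48 mm high) on an upright spindle at x 0, y +12 mm plus carriage travel. Cam lever pivots about the vertical at x 0, y -42 mm.
- carriage (a joint): Travel of the carriage along the stand's +y, towards the feed block, 0 to 0.0085 m. About 0.008 when the closed cam has pushed it home; starts at 0.003 to 0.0045. Slides against about 3 N.
- cam_lever (a joint): Angle of the cam lever, 0 to 1.66 rad, growing counter-clockwise from above. At 0 the handle points along the stand's -x, at 1.57 along its -y (away from the feed block: closed); end stop 1.66. Starts at 0 to 0.35. Closing it, the eccentric disc at its root pushes the carriage home. Friction 0.12 N m plus the push on the carriage; stays where it is left.
- lever_knob (a point): Centre of the top of the upright black knob at the handle's end, 78 mm from the pivot axis, 68 mm above the bench. The knob is 18 mm in diameter and 34 mm tall (its top 6 mm taper to 12 mm); below it runs the handle, a 10 mm bar whose top is 36 mm under this point.
- end_cap: Knurled aluminium end cap, already started on the spindle's thread above the reel: grip 34 mm in diameter on a flange 40 mm across, 5 mm high; 38 mm high in all. Origin at the centre of its underside, z up; its x axis points along the dark groove on its top, which turns with it. Bottomed out, its underside is 77.5 mm above the bench, on the washer. It cannot come off the thread.
- cap_top (a point): Centre of the cap's top face, 38 mm above its underside, on the spindle axis. Grip the cap with the fingertips 8 to 30 mm below this point; the washer (42 mm across, 3 mm thick) and the reel's top flange (60 mm across) lie right below the cap.
- cap_turn (a joint): How far the cap is unscrewed from the bottom, rad: 0 bottomed out against the washer (hard stop), growing counter-clockwise seen from above; starts at 2.4 to 4.0. The cap rises 6 mm per turn. Friction 0.08 N m; it stays where it is left.
- tape_roll: Orange tape roll, 62 mm across, 18 mm high, lying loose beyond the stand; origin under its centre. Bystander.
- tray_screws: Small open blue parts tray, 64 x 85 x 25 mm, loose beyond the stand; origin under its centre. Bystander.
- pcb_1: Blue populated circuit board, 55 x 85 x 15 mm, loose between stand and robot; origin under its centre. Bystander.
- side_cutter: Pliers with red grips, 50 x 126 x 13 mm, loose between stand and robot; origin under its centre. Bystander.

How it is judged (in metres and radians):
On the way, in this order (a step that is already met when the one before it is completed fails the run):
1. the cam lever is closed and the carriage pushed home (value of joint cam_lever above 1.35 rad and value of joint carriage above 0.0065 m), for 0.2 s.
2. the end cap is screwed down until it bottoms out, the carriage still locked (all of step 1 and value of joint cap_turn below 0.09 rad), for 0.2 s.
At the end, for the whole second after the job is handed in: The cap stands a quarter turn (1.57 rad, within 0.35) back from the bottom and is still, the fingers still grip it with over 2 N, the lever is closed (over 1.35 rad) and the carriage home (over 6.5 mm) (all of step 1 and value of joint cap_turn between 1.22 and 1.92 rad and velocity of joint cap_turn between -0.1 and 0.1 rad/s and contact force between the fingers and end_cap above 2 N); the arm keeps its last pose, push and grip.
It fails at once if a loose bystander is pushed more than 30 mm (distance of any of tape_roll, tray_screws, pcb_1, side_cutter from where it was at the start of the episode above 0.03 m).
It also fails if it takes over 64 s, if anything falls off the work surface, if the arm or the gripper's body presses on something with over 40 N, if the wrist force passes 120 N, or if a joint passes its speed limit or range.

## Robot

A 6-joint arm with a two-finger parallel gripper is mounted at the origin on a cart in front of the work surface, level with it; the furniture and walls round the work are solid. World frame = base frame: x ahead of the robot, y to its left, z up, the work surface at z = 0. Lengths are in mm, angles in rad, forces in N, time in s.
With the tool pointing down it reaches from about 325 to 850 mm from the base axis. Payload 15.5 kg.
Tool frame: the origin (TCP) lies midway between the tips of the shut fingers; the grasp point (between the pads) lies 19 mm behind it; z points along the fingers, y is the line along which they close (so a half turn about z gives the same grasp; the last joint's range is limited). The gripper opens to 91 mm and grips with 3 to 60 N. Pads are 32 mm wide; open, the fingers measure 118 mm over their backs; the gripper's body (76 mm by 178 mm) begins 60 mm behind the grasp point.
Start: joints at [-1.216, 0.494, 1.345, -0, 1.302, -0.096], TCP at [272.305, -562.562, 213.915] pointing down, gripper open.
Joint ranges: [-2.91, 2.91], [-0.82, 2.16], [0.22, 2.67], [-1.22, 4.37], [0.12, 2.79], [-3.08, 3.08]. Speed limits (rad/s): [1.89, 1.89, 2.57, 3.01, 3.01, 3.01].

## Interface

Orientations are given as a unit quaternion [x, y, z, w].
In Python, from plant import bot gives the robot as it stands.
- The arm moves only by the tool step_arm, never from a script. Its argument "moves" is a list of rows, each an object with "travel": the shift along the world's x, y, z normalised to -1 to 1, where 1 is 20 mm, a list of three; "twist": the turn, a rotation vector about the world's x, y, z normalised to -1 to 1, where 1 is 4 degrees, a list of three; "claw": the closure, from -1 (fully open) to 1 (shut). In form: [{"travel": [x, y, z], "twist": [ax, ay, az], "claw": claw}, ...]. A call has exactly 10 rows; each row shifts and turns the commanded pose from where the row before left it; what a row does not reach is not made up. A row lasts 1/12 s, in which the tool goes at most 41.7 mm and 7.16 degrees, less where a joint would pass 70% of its speed; a pose out of reach is approached as far as the arm can. A call with a number of a shift or a turn outside -1 to 1 is refused whole. A call with a gripper value outside its range is refused whole. The fingers move at their own pace and stop on an object; "newtons" is the grip in N (left out, the last holds). Time passes only in rows, so rows that do not move let the fingers close, or fill a call up. It gives the time, the measured TCP pose, the force, the opening and the grip force at its end, in the units of the state.
- bot.state(): the state, without advancing time (a new reading comes with each control period).
- bot.grab_frame(name): name is "scene" or "top" or "wrist"; returns (picture, depth): 480x640x3 uint8, blue, green, red; 480x640 float32, mm along the optical axis (not along the pixel's ray), 0 where there is no reading.
- bot.camera_model(name): a dict with "fx", "fy", "cx", "cy" (pixels), "rvec" (rotation vector, rad) and "tvec" (3), from world to camera coordinates, as OpenCV has them. Camera axes: x right, y down, z forward; pixel columns grow to the right and rows downward; lengths in mm; the calibration is good to about 2 mm. A picture is of the moment at which its call begins: read the wrist's pose just before it. camera_model takes no time and is no camera call; for the wrist camera it gives the pose at the moment of the call.
- bot.finish_job(): hands the job in; it is judged then, once.
Trained networks look in the newest picture that a camera, given by its name, has taken for a name from the list of things; names that differ only in an ending like _2 or _b are one class to them, and where a whole thing is asked for, a point or a joint stands for the part that bears it (a point fixed in the world has none). Each returns a list of dicts, best first, with "confidence" (0 to 1); they miss things now and then, are a little off and sometimes report something else, mostly with a low value. They report only what shows in the picture. A call takes as long as a camera call.
- bot.boxes_of(camera, query): "xyz" ([x, y, z] in mm, in the coordinates of the camera as it stood for that picture, good to about 4 mm: the middle of the surface that is visible of it).
- bot.trace(camera, query): "pixels" (480x640 bool, what is visible of it).
- bot.spot_point(camera, query): "xyz" ([x, y, z] in mm, in the coordinates of the camera as it stood for that picture, good to about 4 mm: a listed point, or the origin of a listed thing).
The state is a dict: "time_s": time; "joint_positions": joint angles; "qd": joint speeds; "tau": joint torques, N m; "tcp_pos": TCP position; "tcp_rot": TCP orientation; "force": force on the tool from outside, world axes, zero at the start; "wrist_torque": the same for the moment, N m; "opening": finger opening in mm; "finger_force": force on a finger pad.
Only numpy, scipy, OpenCV 4.12 (cv2) and the standard library are available. Lean on these libraries where they do the work, as an engineer would, in place of code of your own. Each camera call takes 0.05 s, during which the arm holds its last target. There are 200 camera calls.

## Working session

There is one attempt and no reset: what is moved stays moved. The work goes in short steps, Python scripts to look and compute and a tool call to move; the robot and the scene stay as the last step left them, time stands still between calls to the robot, and variables do not carry over. Pictures are saved under pics/ and viewed, at most 10 in all, crops included, and the job is handed in when it is done.

Besides the shell and the picture viewer there is one more tool, called after "Request:" as a command line: name --argument value ..., lists and objects as JSON in quotes. step_arm: Moves the arm, as the interface text tells. Scaled input: -1 to 1 covers 20 mm each way for a shift and 4 degrees each way for a turn. Its arguments: {"type":"object","properties":{"moves":{"type":"array","items":{"type":"object","properties":{"travel":{"type":"array","items":{"type":"number"}},"twist":{"type":"array","items":{"type":"number"}},"claw":{"type":"number"}}}},"newtons":{"type":"number"}},"required":["moves"]}

```bash
mkdir -p pics; cat > h.py <<'E'
import numpy as np, cv2
from plant import bot
def w(cam,p):
    m=bot.camera_model(cam);R=cv2.Rodrigues(np.array(m["rvec"],float))[0]
    return R.T@(np.array(p,float)-np.array(m["tvec"],float).ravel())
E
python3 - <<'E'
from h import *
for c in("scene","top"):
    im,d=bot.grab_frame(c);cv2.imwrite(f"pics/{c}0.png",im)
    for q in("reel_stand","lever_knob","end_cap","cap_top","tape_roll","tray_screws","pcb_1","side_cutter"):
        print(c,q,[(np.round(w(c,r["xyz"])),round(r["confidence"],2)) for r in bot.spot_point(c,q)][:2])
print(bot.state())
E
```

```text
scene reel_stand [(array([588., -88.,  -1.]), 0.89)]
scene lever_knob [(array([ 522., -157.,   65.]), 0.56)]
scene end_cap [(array([584., -72.,  81.]), 0.67), (array([ 521., -157.,   67.]), 0.3)]
scene cap_top [(array([586., -69., 124.]), 0.63)]
scene tape_roll [(array([ 765., -141.,   -1.]), 0.81)]
scene tray_screws [(array([775.,   7.,  -4.]), 0.73)]
scene pcb_1 [(array([374., 114.,   1.]), 0.85)]
scene side_cutter [(array([ 361., -142.,   -1.]), 0.64)]
top reel_stand [(array([588., -89.,  -1.]), 0.74)]
top lever_knob [(array([ 524., -165.,   70.]), 0.72)]
top end_cap [(array([582., -74.,  81.]), 0.52)]
top cap_top [(array([585., -75., 117.]), 0.61), (array([375., 116.,  -2.]), 0.17)]
top tape_roll [(array([ 774., -145.,   -0.]), 0.66), (array([ 358., -138.,   -2.]), 0.35)]
top tray_screws [(array([772.,   5.,  -2.]), 0.73)]
top pcb_1 [(array([376., 113.,  -3.]), 0.65)]
top side_cutter [(array([ 360., -139.,   -1.]), 0.92)]
{'time_s': 0.9, 'joint_positions': array([-1.21548984e+00,  4.93567296e-01,  1.34549423e+00,  4.87798009e-05,
        1.30249917e+00, -9.54907304e-02]), 'qd': array([ 0.00020898, -0.00239663,  0.00191418,  0.00175213, -0.00151668,
        0.00043202]), 'tau': array([ 2.04926051e-03, -8.78698611e+01, -3.82245719e+01,  7.10780500e-02,
        4.40791610e-02,  2.41119039e-05]), 'tcp_pos': array([ 272.32778771, -562.55852706,  213.93727248]), 'tcp_rot': array([9.74706542e-01, 2.23488606e-01, 2.53892080e-05, 1.27977072e-05]), 'force': array([-0.35250037,  1.09947768,  0.46167175]), 'wrist_torque': array([0.03880072, 0.02150393, 0.03463375]), 'finger_force': 0.0, 'opening': 91.15805866133154}
```

View pics/top0.png

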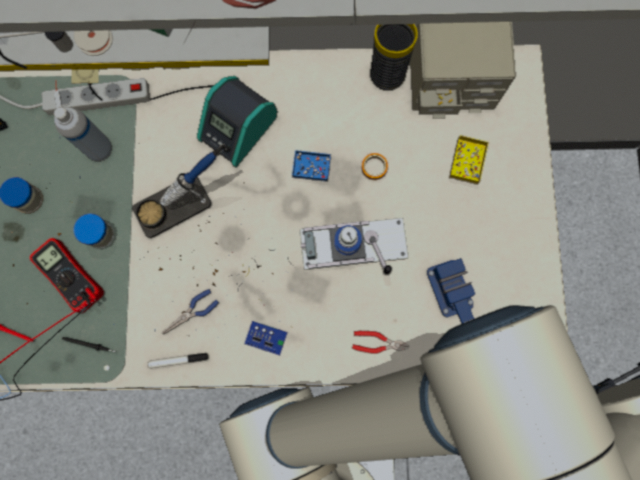

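View pics/scene0.png

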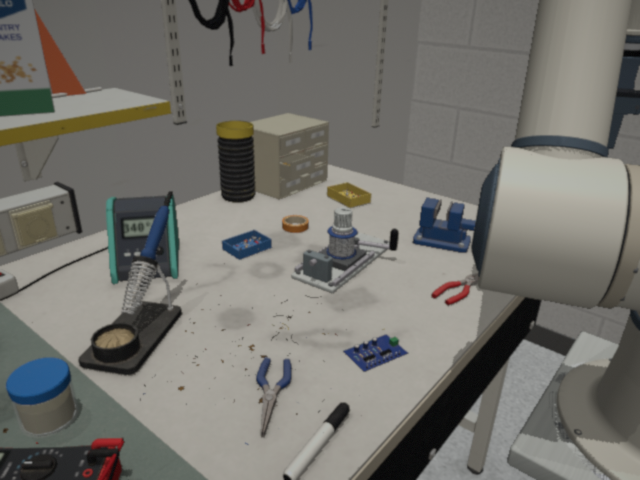

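```bash
python3 - <<'E'
from h import *
c="top"
m=bot.camera_model(c);R=cv2.Rodrigues(np.array(m["rvec"],float))[0]
im,d=bot.grab_frame(c)
def pts(mask):
    v,u=np.nonzero(mask&(d>0));z=d[v,u];P=np.c_[(u-m["cx"])/m["fx"]*z,(v-m["cy"])/m["fy"]*z,z]
    return (P-np.array(m["tvec"]).ravel())@R
P=pts(np.ones_like(d,bool))
def rect(s,n):
    print(n,len(s),s.mean(0).round(1),cv2.minAreaRect(s[:,:2].astype(np.float32)))
near=(abs(P[:,0]-588)<150)&(abs(P[:,1]+88)<170)
Q=P[near]
rect(Q[(abs(Q[:,2]-10)<4)&(abs(Q[:,0]-588)<100)],"base")
rect(Q[(abs(Q[:,2]-58)<5)],"z58")
rect(Q[(Q[:,2]>108)],"cap")
k=Q[(Q[:,2]>58)&(np.hypot(Q[:,0]-524,Q[:,1]+163)<22)];rect(k,"knob")
rect(k[k[:,2]>65],"knobtop")
print(np.percentile(Q[Q[:,2]>108][:,2],[10,50,90]))
E
```

```text
base 2056 [ 586.6 -113.     9.9] ((588.8089599609375, -89.30403137207031), (339.7083435058594, 196.49623107910156), 88.93215942382812)
z58 226 [574.9   4.5  57.9] ((538.6902465820312, -62.828155517578125), (206.9346160888672, 52.88998031616211), 62.044918060302734)
cap 214 [584.3 -73.9 117.9] ((585.3507080078125, -73.72016906738281), (34.28338623046875, 33.52330780029297), 45.984947204589844)
knob 53 [ 517.6 -160.4   66.9] ((518.051025390625, -160.64295959472656), (14.942729949951172, 15.458181381225586), 0.11352930963039398)
knobtop 39 [ 518.6 -160.3   68.5] ((518.916259765625, -159.60256958007812), (12.497580528259277, 15.262825012207031), 45.72163009643555)
[114.09105316 118.05857118 121.61491022]
```

The top view shows the stand at about pixels (302–407, 220–268), with the feed block at its left end (310,245), the cap at (348,237) and the knob at (387,269). The scene view agrees, and the bystanders are well clear. I'll move above the knob.

Request:
step_arm --moves '[{"travel": [0.6,1,0],"twist": [0,0,0],"claw": -1},{"travel": [0.6,1,0],"twist": [0,0,0],"claw": -1},{"travel": [0.6,1,0],"twist": [0,0,0],"claw": -1},{"travel": [0.6,1,0],"twist": [0,0,0],"claw": -1},{"travel": [0.6,1,0],"twist": [0,0,0],"claw": -1},{"travel": [0.6,1,0],"twist": [0,0,0],"claw": -1},{"travel": [0.6,1,0],"twist": [0,0,0],"claw": -1},{"travel": [0.6,1,0],"twist": [0,0,0],"claw": -1},{"travel": [0.6,1,0],"twist": [0,0,0],"claw": -1},{"travel": [0.6,1,0],"twist": [0,0,0],"claw": -1}]'

```text
time_s: 1.78
tcp_pos: [392.8, -361.6, 214.0]
tcp_rot: [0.975, 0.223, 0.0, 0.0]
force: [-0.2, 0.7, -0.3]
opening: 91.0
finger_force: 0.0
```

Request:
step_arm --moves '[{"travel": [0.6,1,0],"twist": [0,0,0],"claw": -1},{"travel": [0.6,1,0],"twist": [0,0,0],"claw": -1},{"travel": [0.6,1,0],"twist": [0,0,0],"claw": -1},{"travel": [0.6,1,0],"twist": [0,0,0],"claw": -1},{"travel": [0.6,1,0],"twist": [0,0,0],"claw": -1},{"travel": [0.6,1,0],"twist": [0,0,0],"claw": -1},{"travel": [0.6,1,0],"twist": [0,0,0],"claw": -1},{"travel": [0.6,1,0],"twist": [0,0,0],"claw": -1},{"travel": [0.6,1,0],"twist": [0,0,0],"claw": -1},{"travel": [0.6,1,0],"twist": [0,0,0],"claw": -1}]'

```text
time_s: 2.62
tcp_pos: [512.8, -161.5, 214.0]
tcp_rot: [0.975, 0.223, 0.0, 0.0]
force: [0.8, 0.1, 0.0]
opening: 91.4
finger_force: 0.0
```

```bash
python3 - <<'E'
from h import *
s=bot.state();print(s["tcp_pos"],s["tcp_rot"],s["joint_positions"],s["time_s"])
for c in("wrist","top"):
    m=bot.camera_model(c);R=cv2.Rodrigues(np.array(m["rvec"],float))[0];t=np.array(m["tvec"],float).ravel()
    im,d=bot.grab_frame(c);cv2.imwrite(f"pics/{c}1.png",im)
    for q in("lever_knob","cap_top","reel_stand"):
        print(c,q,[(w(c,r["xyz"]).round(1),round(r["confidence"],2)) for r in bot.spot_point(c,q)][:2])
    def P(mask):
        v,u=np.nonzero(mask&(d>0));z=d[v,u];X=np.c_[(u-m["cx"])/m["fx"]*z,(v-m["cy"])/m["fy"]*z,z];return (X-t)@R
    for q in("reel_stand","lever_knob","end_cap"):
        r=bot.trace(c,q)
        if not r: continue
        p=P(r[0]["pixels"])
        if q=="reel_stand": p=p[(p[:,2]>5)&(p[:,2]<20)]
        if q=="lever_knob": p=p[p[:,2]>62]
        if q=="end_cap": p=p[p[:,2]>105]
        if len(p)>5: print(q,len(p),p.mean(0).round(1),cv2.minAreaRect(p[:,:2].astype(np.float32)))
E
```

```text
[ 512.81180623 -161.50029443  214.01814202] [9.74705438e-01 2.23493401e-01 7.85647903e-05 5.55108217e-05] [-4.16184204e-01  3.70922997e-01  1.56105839e+00  5.44275015e-06
  1.20941894e+00  7.03816067e-01] 2.6167
wrist lever_knob [(array([ 520.5, -152.8,   70. ]), 0.86)]
wrist cap_top [(array([588. , -69.2, 120.3]), 0.59)]
wrist reel_stand [(array([585.7, -90.6,   5.8]), 0.79)]
reel_stand 12304 [ 591.2 -109.8   11.6] ((587.6558837890625, -86.64947509765625), (96.0798568725586, 239.80032348632812), 5.247588634490967)
lever_knob 273 [ 520.7 -157.2   68.1] ((520.5948486328125, -157.4442901611328), (15.69763469696045, 15.17011547088623), 25.73150634765625)
end_cap 2191 [586.3 -72.6 119.1] ((586.37255859375, -72.01461029052734), (34.29511260986328, 34.093406677246094), 45.33708190917969)
top lever_knob []
top cap_top [(array([582.7, -69.7, 116.4]), 0.83)]
top reel_stand [(array([588.6, -90.4,  -0.9]), 0.76), (array([773.7,   6.8,  -0.8]), 0.29)]
reel_stand 942 [580.  -16.8  12.1] ((582.1907958984375, -45.14897155761719), (95.51599884033203, 150.2484130859375), 5.069441795349121)
end_cap 208 [583.6 -74.  118.3] ((583.8059692382812, -73.93629455566406), (33.231483459472656, 32.390647888183594), 59.636688232421875)
```

Request:
step_arm --newtons 12 --moves '[{"travel": [0.04,0.02,-0.85],"twist": [0,0,-0.09],"claw": -1},{"travel": [0.04,0.02,-0.85],"twist": [0,0,-0.09],"claw": -1},{"travel": [0.04,0.02,-0.85],"twist": [0,0,-0.09],"claw": -1},{"travel": [0.04,0.02,-0.85],"twist": [0,0,-0.09],"claw": -1},{"travel": [0.04,0.02,-0.85],"twist": [0,0,-0.09],"claw": -1},{"travel": [0.04,0.02,-0.85],"twist": [0,0,-0.09],"claw": -1},{"travel": [0.04,0.02,-0.85],"twist": [0,0,-0.09],"claw": -1},{"travel": [0.04,0.02,-0.85],"twist": [0,0,-0.09],"claw": -1},{"travel": [0.04,0.02,-0.85],"twist": [0,0,-0.09],"claw": -1},{"travel": [0.04,0.02,-0.85],"twist": [0,0,-0.09],"claw": -1}]'

```text
time_s: 4.15
tcp_pos: [520.4, -158.7, 43.1]
tcp_rot: [0.981, 0.193, 0.0, 0.0]
force: [0.3, 0.5, -0.2]
opening: 91.2
finger_force: 0.0
```

Request:
step_arm --moves '[{"claw": 1,"travel": [0,0,0],"twist": [0,0,0]},{"claw": 1,"travel": [0,0,0],"twist": [0,0,0]},{"claw": 1,"travel": [0,0,0],"twist": [0,0,0]},{"claw": 1,"travel": [0,0,0],"twist": [0,0,0]},{"claw": 1,"travel": [0,0,0],"twist": [0,0,0]},{"claw": 1,"travel": [0,0,0],"twist": [0,0,0]},{"claw": 1,"travel": [0,0,0],"twist": [0,0,0]},{"claw": 1,"travel": [0,0,0],"twist": [0,0,0]},{"claw": 1,"travel": [0,0,0],"twist": [0,0,0]},{"claw": 1,"travel": [0,0,0],"twist": [0,0,0]}]'

```text
time_s: 4.98
tcp_pos: [520.3, -158.6, 43.9]
tcp_rot: [0.981, 0.193, 0.0, 0.0]
force: [0.2, -0.5, 0.0]
opening: 27.5
finger_force: 0.0
```

```bash
python3 - <<'E'
from h import *
s=bot.state();p=s["tcp_pos"];print(p,s["opening"],s["finger_force"],s["force"])
c=np.array([591.5,-128.4]);v=p[:2]-c;r=np.hypot(*v);a=np.arctan2(v[1],v[0])%(2*np.pi);print(r,np.degrees(a))
e=np.radians(185.25)+1.63;t=np.linspace(a,e,21);X=c+r*np.c_[np.cos(t),np.sin(t)]
print((np.diff(X,axis=0)/20).round(2).tolist(),np.degrees(e-a)/80)
E
```

```text
[ 520.30038531 -158.56430414   43.94795356] 27.52896083879584 0.0 [ 0.17971957 -0.54189888  0.04690039]
77.32574200720086 202.96034537333122
[[0.11, -0.23], [0.12, -0.22], [0.14, -0.22], [0.15, -0.21], [0.16, -0.2], [0.18, -0.18], [0.19, -0.17], [0.2, -0.16], [0.21, -0.15], [0.22, -0.13], [0.23, -0.12], [0.23, -0.1], [0.24, -0.09], [0.25, -0.07], [0.25, -0.05], [0.25, -0.04], [0.25, -0.02], [0.26, -0.0], [0.25, 0.01], [0.25, 0.03]] 0.9460221904124116
```

Request:
step_arm --moves '[{"travel": [0.11,-0.23,0],"twist": [0,0,0.95],"claw": 1},{"travel": [0.12,-0.22,0],"twist": [0,0,0.95],"claw": 1},{"travel": [0.14,-0.22,0],"twist": [0,0,0.95],"claw": 1},{"travel": [0.15,-0.21,0],"twist": [0,0,0.95],"claw": 1},{"travel": [0.16,-0.2,0],"twist": [0,0,0.95],"claw": 1},{"travel": [0.18,-0.18,0],"twist": [0,0,0.95],"claw": 1},{"travel": [0.19,-0.17,0],"twist": [0,0,0.95],"claw": 1},{"travel": [0.2,-0.16,0],"twist": [0,0,0.95],"claw": 1},{"travel": [0.21,-0.15,0],"twist": [0,0,0.95],"claw": 1},{"travel": [0.22,-0.13,0],"twist": [0,0,0.95],"claw": 1}]'

```text
time_s: 5.82
tcp_pos: [553.5, -195.7, 43.8]
tcp_rot: [0.864, 0.503, -0.0, -0.001]
force: [-2.1, 3.8, 1.0]
opening: 17.4
finger_force: 12.0
```

Request:
step_arm --moves '[{"travel": [0.23,-0.12,0],"twist": [0,0,0.95],"claw": 1},{"travel": [0.23,-0.1,0],"twist": [0,0,0.95],"claw": 1},{"travel": [0.24,-0.09,0],"twist": [0,0,0.95],"claw": 1},{"travel": [0.25,-0.07,0],"twist": [0,0,0.95],"claw": 1},{"travel": [0.25,-0.05,0],"twist": [0,0,0.95],"claw": 1},{"travel": [0.25,-0.04,0],"twist": [0,0,0.95],"claw": 1},{"travel": [0.25,-0.02,0],"twist": [0,0,0.95],"claw": 1},{"travel": [0.26,0,0],"twist": [0,0,0.95],"claw": 1},{"travel": [0.25,0.01,0],"twist": [0,0,0.95],"claw": 1},{"travel": [0.25,0.03,0],"twist": [0,0,0.95],"claw": 1}]'

```text
time_s: 6.65
tcp_pos: [602.8, -204.6, 43.7]
tcp_rot: [0.653, 0.757, -0.0, -0.001]
force: [-2.9, 2.5, 2.2]
opening: 17.3
finger_force: 12.0
```

Request:
step_arm --moves '[{"travel": [0,0,0],"twist": [0,0,0],"claw": 1},{"travel": [0,0,0],"twist": [0,0,0],"claw": 1},{"travel": [0,0,0],"twist": [0,0,0],"claw": 1},{"travel": [0,0,0],"twist": [0,0,0],"claw": 0.5},{"travel": [0,0,0],"twist": [0,0,0],"claw": 0.2},{"travel": [0,0,0],"twist": [0,0,0],"claw": 0.2},{"travel": [0,0,0],"twist": [0,0,0],"claw": 0.2},{"travel": [0,0,1],"twist": [0,0,0.5],"claw": 0.2},{"travel": [0,0,1],"twist": [0,0,1],"claw": 0.2},{"travel": [0,0,1],"twist": [0,0,1],"claw": 0.2}]'

```text
time_s: 7.48
tcp_pos: [602.8, -205.0, 104.4]
tcp_rot: [0.585, 0.811, -0.0, -0.0]
force: [-0.1, -0.9, 0.1]
opening: 36.8
finger_force: 0.0
```

Request:
step_arm --moves '[{"travel": [0,0,1],"twist": [0,0,1],"claw": -1},{"travel": [0,0,1],"twist": [0,0,1],"claw": -1},{"travel": [0,0,1],"twist": [0,0,1],"claw": -1},{"travel": [0,0,1],"twist": [0,0,1],"claw": -1},{"travel": [0,0,1],"twist": [0,0,1],"claw": -1},{"travel": [0,0,0],"twist": [0,0,1],"claw": -1},{"travel": [0,0,0],"twist": [0,0,1],"claw": -1},{"travel": [0,0,0],"twist": [0,0,1],"claw": -1},{"travel": [0,0,0],"twist": [0,0,1],"claw": -1},{"travel": [0,0,0],"twist": [0,0,1],"claw": -1}]'

```text
time_s: 8.32
tcp_pos: [603.0, -205.1, 203.9]
tcp_rot: [0.272, 0.962, -0.0, 0.0]
force: [0.5, -0.1, 0.1]
opening: 91.4
finger_force: 0.0
```

```bash
cat > look.py <<'E'
from h import *
import sys
s=bot.state();print(s["tcp_pos"],s["tcp_rot"],s["joint_positions"],s["time_s"])
c="wrist"
m=bot.camera_model(c);R=cv2.Rodrigues(np.array(m["rvec"],float))[0];t=np.array(m["tvec"],float).ravel()
im,d=bot.grab_frame(c);cv2.imwrite(f"pics/{sys.argv[1]}.png",im)
def P(mask):
    v,u=np.nonzero(mask&(d>0));z=d[v,u];X=np.c_[(u-m["cx"])/m["fx"]*z,(v-m["cy"])/m["fy"]*z,z];return (X-t)@R
for q in("reel_stand","lever_knob","end_cap"):
    r=bot.trace(c,q)
    if not r: print(q,"none");continue
    p=P(r[0]["pixels"])
    if q=="reel_stand": p=p[(p[:,2]>5)&(p[:,2]<20)]
    if q=="lever_knob": p=p[p[:,2]>62]
    if q=="end_cap": p=p[p[:,2]>105]
    if len(p)>5: print(q,len(p),p.mean(0).round(1),cv2.minAreaRect(p[:,:2].astype(np.float32)))
E
python3 look.py w2
```

```text
[ 602.97815826 -205.10137167  203.94930565] [ 2.72294178e-01  9.62214048e-01 -7.70509874e-05  2.00407227e-05] [-4.21503452e-01  5.19503584e-01  1.32687803e+00 -1.52401570e-04
  1.29514901e+00 -1.44070530e+00] 8.3167
reel_stand 11142 [ 586.2 -114.5   11.6] ((588.2994384765625, -86.14774322509766), (96.07686614990234, 239.22698974609375), 5.256049633026123)
lever_knob 300 [ 602.6 -204.    67.9] ((603.034423828125, -204.16368103027344), (16.187816619873047, 15.770280838012695), 85.71089935302734)
end_cap 2436 [585.1 -68.4 118.5] ((585.8944702148438, -66.4574966430664), (34.66603469848633, 34.64922332763672), 43.68267822265625)
```

Request:
step_arm --newtons 25 --moves '[{"travel": [-0.085,0.69,0],"twist": [0,0,1],"claw": -1},{"travel": [-0.085,0.69,0],"twist": [0,0,1],"claw": -1},{"travel": [-0.085,0.69,0],"twist": [0,0,1],"claw": -1},{"travel": [-0.085,0.69,0],"twist": [0,0,1],"claw": -1},{"travel": [-0.085,0.69,0],"twist": [0,0,1],"claw": -1},{"travel": [-0.085,0.69,0],"twist": [0,0,1],"claw": -1},{"travel": [-0.085,0.69,0],"twist": [0,0,1],"claw": -1},{"travel": [-0.085,0.69,0],"twist": [0,0,1],"claw": -1},{"travel": [-0.085,0.69,0],"twist": [0,0,1],"claw": -1},{"travel": [-0.085,0.69,0],"twist": [0,0,1],"claw": -1}]'

```text
time_s: 9.35
tcp_pos: [586.0, -66.4, 203.9]
tcp_rot: [-0.072, 0.997, -0.0, 0.0]
force: [1.1, 1.3, -0.1]
opening: 91.1
finger_force: 0.0
```

```bash
python3 look.py w3
```

```text
[585.95114653 -66.3556569  203.93823952] [-7.21091815e-02  9.97396744e-01 -2.60414219e-05  1.93824193e-05] [-2.13982317e-01  4.53515137e-01  1.44841932e+00 -4.12655561e-05
  1.23960631e+00 -1.92910887e+00] 9.35
reel_stand 10913 [ 586.1 -111.4   11.5] ((587.5380859375, -85.6182632446289), (96.0875015258789, 239.79164123535156), 5.535462379455566)
lever_knob none
end_cap 1806 [584.3 -66.  119. ] ((585.5187377929688, -65.6357421875), (34.91156768798828, 33.874839782714844), 58.75467300415039)
```

View pics/w3.png

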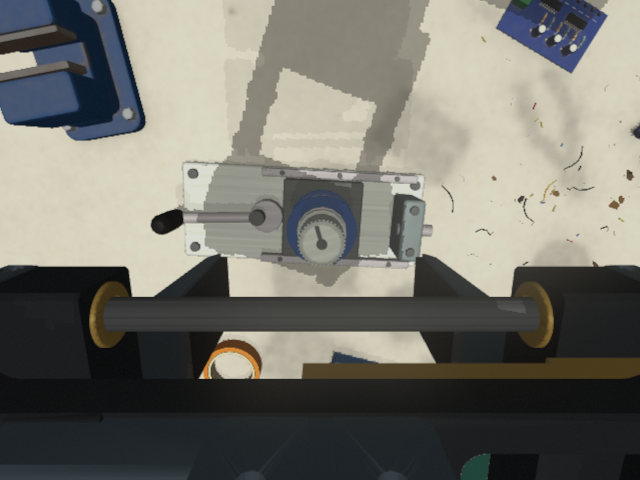

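The wrist view shows the lever closed with its knob at (168,221). The cap is centred at about (321,238) with its groove visible, and the carriage sits next to the feed block. I'll descend on the cap.

Request:
step_arm --moves '[{"travel": [0,0,-0.545],"twist": [0,0,1],"claw": -1},{"travel": [0,0,-0.545],"twist": [0,0,1],"claw": -1},{"travel": [0,0,-0.545],"twist": [0,0,1],"claw": -1},{"travel": [0,0,-0.545],"twist": [0,0,1],"claw": -0.3},{"travel": [0,0,-0.545],"twist": [0,0,1],"claw": -0.3},{"travel": [0,0,-0.545],"twist": [0,0,1],"claw": -0.3},{"travel": [0,0,-0.545],"twist": [0,0,1],"claw": -0.3},{"travel": [0,0,-0.545],"twist": [0,0,1],"claw": -0.3},{"travel": [0,0,-0.545],"twist": [0,0,1],"claw": -0.3},{"travel": [0,0,-0.545],"twist": [0,0,1],"claw": -0.3}]'

```text
time_s: 10.38
tcp_pos: [586.3, -68.0, 94.4]
tcp_rot: [-0.408, 0.913, -0.0, 0.0]
force: [0.5, 0.7, -0.2]
opening: 59.3
finger_force: 0.0
```

Request:
step_arm --moves '[{"travel": [0,0,0],"twist": [0,0,0],"claw": 1},{"travel": [0,0,0],"twist": [0,0,0],"claw": 1},{"travel": [0,0,0],"twist": [0,0,0],"claw": 1},{"travel": [0,0,0],"twist": [0,0,0],"claw": 1},{"travel": [0,0,0],"twist": [0,0,0],"claw": 1},{"travel": [0,0,0],"twist": [0,0,0],"claw": 1},{"travel": [0,0,0],"twist": [0,0,0],"claw": 1},{"travel": [0,0,0],"twist": [0,0,0],"claw": 1},{"travel": [0,0,0],"twist": [0,0,0],"claw": 1},{"travel": [0,0,0],"twist": [0,0,0],"claw": 1}]'

```text
time_s: 11.22
tcp_pos: [585.7, -66.6, 95.6]
tcp_rot: [-0.408, 0.913, 0.0, -0.0]
force: [-4.6, 3.8, 4.9]
opening: 33.5
finger_force: 25.0
```

```bash
cat > st.py <<'E'
from h import *
s=bot.state();q=s["tcp_rot"]
print({k:np.round(s[k],3).tolist() for k in("time_s","joint_positions","tcp_pos","force","wrist_torque","opening","finger_force")},"yaw",np.degrees(2*np.arctan2(q[1],q[0]))-90)
E
python3 st.py
```

```text
{'time_s': 11.217, 'joint_positions': [-0.215, 0.581, 1.563, 0.0, 0.999, -2.626], 'tcp_pos': [585.69, -66.605, 95.622], 'force': [-4.627, 3.763, 4.91], 'wrist_torque': [0.799, 0.697, 0.02], 'opening': 33.473, 'finger_force': 24.996} yaw 138.13037307275974
```

Request:
step_arm --moves '[{"travel": [0,0,-0.003],"twist": [0,0,-1],"claw": 1},{"travel": [0,0,-0.003],"twist": [0,0,-1],"claw": 1},{"travel": [0,0,-0.003],"twist": [0,0,-1],"claw": 1},{"travel": [0,0,-0.003],"twist": [0,0,-1],"claw": 1},{"travel": [0,0,-0.003],"twist": [0,0,-1],"claw": 1},{"travel": [0,0,-0.003],"twist": [0,0,-1],"claw": 1},{"travel": [0,0,-0.003],"twist": [0,0,-1],"claw": 1},{"travel": [0,0,-0.003],"twist": [0,0,-1],"claw": 1},{"travel": [0,0,-0.003],"twist": [0,0,-1],"claw": 1},{"travel": [0,0,-0.003],"twist": [0,0,-1],"claw": 1}]'

```text
time_s: 12.05
tcp_pos: [585.6, -66.5, 95.0]
tcp_rot: [-0.069, 0.998, 0.0, -0.0]
force: [-4.1, 3.9, 5.2]
opening: 33.5
finger_force: 25.0
```

```bash
python3 st.py
```

```text
{'time_s': 12.05, 'joint_positions': [-0.215, 0.581, 1.563, 0.0, 0.998, -1.924], 'tcp_pos': [585.591, -66.538, 94.972], 'force': [-4.117, 3.944, 5.237], 'wrist_torque': [0.701, 0.694, 0.075], 'opening': 33.515, 'finger_force': 24.991} yaw 97.94437240624913
```

Request:
step_arm --moves '[{"travel": [0,0,-0.003],"twist": [0,0,-1],"claw": 1},{"travel": [0,0,-0.003],"twist": [0,0,-1],"claw": 1},{"travel": [0,0,-0.003],"twist": [0,0,-1],"claw": 1},{"travel": [0,0,-0.003],"twist": [0,0,-1],"claw": 1},{"travel": [0,0,-0.003],"twist": [0,0,-1],"claw": 1},{"travel": [0,0,-0.003],"twist": [0,0,-1],"claw": 1},{"travel": [0,0,-0.003],"twist": [0,0,-1],"claw": 1},{"travel": [0,0,-0.003],"twist": [0,0,-1],"claw": 1},{"travel": [0,0,-0.003],"twist": [0,0,-1],"claw": 1},{"travel": [0,0,-0.003],"twist": [0,0,-1],"claw": 1}]'

```text
time_s: 12.88
tcp_pos: [585.5, -66.5, 94.3]
tcp_rot: [0.276, 0.961, 0.0, -0.0]
force: [-4.2, 4.8, 4.6]
opening: 33.5
finger_force: 25.0
```

Request:
step_arm --moves '[{"travel": [0,0,-0.003],"twist": [0,0,-1],"claw": 1},{"travel": [0,0,-0.003],"twist": [0,0,-1],"claw": 1},{"travel": [0,0,-0.003],"twist": [0,0,-1],"claw": 1},{"travel": [0,0,-0.003],"twist": [0,0,-1],"claw": 1},{"travel": [0,0,-0.003],"twist": [0,0,-1],"claw": 1},{"travel": [0,0,-0.003],"twist": [0,0,-1],"claw": 1},{"travel": [0,0,-0.003],"twist": [0,0,-1],"claw": 1},{"travel": [0,0,-0.003],"twist": [0,0,-1],"claw": 1},{"travel": [0,0,-0.003],"twist": [0,0,-1],"claw": 1},{"travel": [0,0,-0.003],"twist": [0,0,-1],"claw": 1}]'

```text
time_s: 13.72
tcp_pos: [585.5, -66.4, 93.7]
tcp_rot: [0.588, 0.809, 0.0, -0.001]
force: [-4.5, 5.2, 3.3]
opening: 33.5
finger_force: 25.0
```

```bash
python3 st.py; python3 look.py w4
```

```text
{'time_s': 13.717, 'joint_positions': [-0.215, 0.583, 1.564, 0.001, 0.995, -0.528], 'tcp_pos': [585.465, -66.413, 93.661], 'force': [-4.53, 5.152, 3.331], 'wrist_torque': [0.911, 0.844, 0.06], 'opening': 33.459, 'finger_force': 24.983} yaw 17.941760799143836
[585.46467148 -66.41284502  93.66120648] [ 5.88196246e-01  8.08718021e-01  3.62780244e-05 -5.80922022e-04] [-2.14598640e-01  5.83134792e-01  1.56444066e+00  6.36684484e-04
  9.95051678e-01 -5.28088365e-01] 13.7167
reel_stand 9583 [585.3 -29.7  11.7] ((586.4202270507812, -66.17459869384766), (95.75739288330078, 200.21949768066406), 5.342947959899902)
end_cap 2391 [583.6 -58.2 116.3] ((584.770263671875, -64.27674865722656), (33.56106185913086, 37.63205337524414), 58.364219665527344)
```

View pics/w4.png

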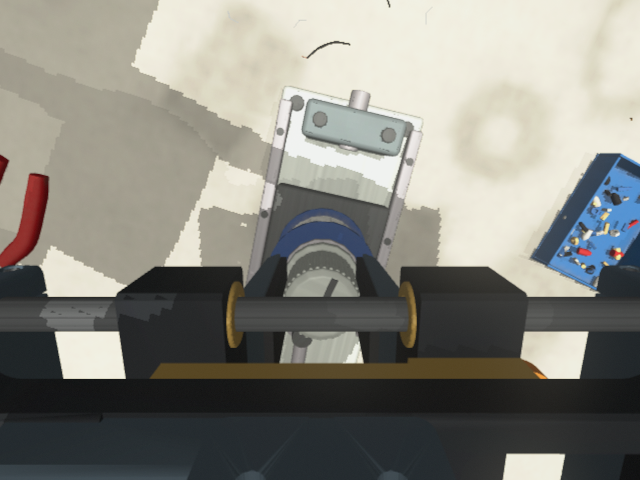

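The grip holds: the groove is visible at (328,290), the carriage is unchanged and no torque rise shows yet. I'll keep screwing down.

Request:
step_arm --moves '[{"travel": [0,0,-0.003],"twist": [0,0,-1],"claw": 1},{"travel": [0,0,-0.003],"twist": [0,0,-1],"claw": 1},{"travel": [0,0,-0.003],"twist": [0,0,-1],"claw": 1},{"travel": [0,0,-0.003],"twist": [0,0,-1],"claw": 1},{"travel": [0,0,-0.003],"twist": [0,0,-1],"claw": 1},{"travel": [0,0,-0.003],"twist": [0,0,-1],"claw": 1},{"travel": [0,0,-0.003],"twist": [0,0,-1],"claw": 1},{"travel": [0,0,-0.003],"twist": [0,0,-1],"claw": 1},{"travel": [0,0,-0.003],"twist": [0,0,-1],"claw": 1},{"travel": [0,0,-0.003],"twist": [0,0,-1],"claw": 1}]'

```text
time_s: 14.75
tcp_pos: [585.5, -66.3, 93.0]
tcp_rot: [0.829, 0.559, -0.0, -0.001]
force: [-3.3, 5.7, 3.3]
opening: 33.5
finger_force: 25.0
```

```bash
python3 st.py
```

```text
{'time_s': 14.75, 'joint_positions': [-0.215, 0.584, 1.565, 0.001, 0.994, 0.17], 'tcp_pos': [585.54, -66.293, 93.027], 'force': [-3.31, 5.734, 3.349], 'wrist_torque': [1.193, 0.765, 0.068], 'opening': 33.507, 'finger_force': 24.981} yaw -22.06376187166775
```

Request:
step_arm --moves '[{"travel": [0,0,-0.003],"twist": [0,0,-0.5],"claw": 1},{"travel": [0,0,-0.003],"twist": [0,0,-0.5],"claw": 1},{"travel": [0,0,-0.003],"twist": [0,0,-0.5],"claw": 1},{"travel": [0,0,0],"twist": [0,0,-0.5],"claw": 1},{"travel": [0,0,-0.003],"twist": [0,0,-0.5],"claw": 1},{"travel": [0,0,0],"twist": [0,0,-0.5],"claw": 1},{"travel": [0,0,-0.003],"twist": [0,0,-0.5],"claw": 1},{"travel": [0,0,0],"twist": [0,0,-0.5],"claw": 1},{"travel": [0,0,-0.003],"twist": [0,0,-0.5],"claw": 1},{"travel": [0,0,0],"twist": [0,0,-0.5],"claw": 1}]'

```text
time_s: 15.58
tcp_pos: [585.6, -66.3, 92.7]
tcp_rot: [0.913, 0.407, -0.0, -0.001]
force: [-2.7, 7.1, 2.5]
opening: 33.2
finger_force: 25.0
```

```bash
python3 st.py
```

```text
{'time_s': 15.583, 'joint_positions': [-0.215, 0.584, 1.565, 0.001, 0.993, 0.517], 'tcp_pos': [585.583, -66.27, 92.693], 'force': [-2.674, 7.097, 2.514], 'wrist_torque': [1.317, 0.684, 0.077], 'opening': 33.188, 'finger_force': 24.982} yaw -41.966233595758354
```

Request:
step_arm --moves '[{"travel": [0,0,-0.003],"twist": [0,0,-0.5],"claw": 1},{"travel": [0,0,0],"twist": [0,0,-0.5],"claw": 1},{"travel": [0,0,-0.003],"twist": [0,0,-0.5],"claw": 1},{"travel": [0,0,0],"twist": [0,0,-0.5],"claw": 1},{"travel": [0,0,-0.003],"twist": [0,0,-0.5],"claw": 1},{"travel": [0,0,0],"twist": [0,0,-0.5],"claw": 1},{"travel": [0,0,-0.003],"twist": [0,0,-0.5],"claw": 1},{"travel": [0,0,0],"twist": [0,0,-0.5],"claw": 1},{"travel": [0,0,-0.003],"twist": [0,0,-0.5],"claw": 1},{"travel": [0,0,0],"twist": [0,0,-0.5],"claw": 1}]'

```text
time_s: 16.42
tcp_pos: [585.7, -66.2, 92.4]
tcp_rot: [0.97, 0.242, -0.0, -0.001]
force: [-2.5, 5.5, 2.3]
opening: 33.3
finger_force: 25.0
```

```bash
python3 st.py
```

```text
{'time_s': 16.417, 'joint_positions': [-0.214, 0.585, 1.565, 0.001, 0.992, 0.866], 'tcp_pos': [585.684, -66.249, 92.405], 'force': [-2.522, 5.519, 2.296], 'wrist_torque': [1.407, 0.676, 0.362], 'opening': 33.324, 'finger_force': 24.982} yaw -61.965603821926486
```

Request:
step_arm --moves '[{"travel": [0,0,-0.003],"twist": [0,0,-0.4],"claw": 1},{"travel": [0,0,0],"twist": [0,0,-0.4],"claw": 1},{"travel": [0,0,-0.003],"twist": [0,0,-0.4],"claw": 1},{"travel": [0,0,0],"twist": [0,0,-0.4],"claw": 1},{"travel": [0,0,-0.003],"twist": [0,0,-0.4],"claw": 1},{"travel": [0,0,0],"twist": [0,0,-0.4],"claw": 1},{"travel": [0,0,0],"twist": [0,0,0],"claw": 1},{"travel": [0,0,0],"twist": [0,0,0],"claw": 1},{"travel": [0,0,0],"twist": [0,0,0],"claw": 1},{"travel": [0,0,0],"twist": [0,0,0],"claw": 1}]'

```text
time_s: 17.25
tcp_pos: [585.5, -66.5, 92.3]
tcp_rot: [0.987, 0.161, -0.0, -0.0]
force: [-5.3, 3.5, 5.7]
opening: 33.4
finger_force: 25.0
```

```bash
python3 st.py
```

```text
{'time_s': 17.25, 'joint_positions': [-0.215, 0.585, 1.566, 0.0, 0.992, 1.032], 'tcp_pos': [585.489, -66.533, 92.347], 'force': [-5.301, 3.509, 5.659], 'wrist_torque': [0.767, 0.961, 0.561], 'opening': 33.435, 'finger_force': 25.005} yaw -71.43445636293221
```

```bash
cat > cmp.py <<'E'
from h import *
import sys
im,_=bot.grab_frame("wrist");cv2.imwrite(f"pics/{sys.argv[1]}.png",im)
a=cv2.imread("pics/w4.png")
f=lambda i:cv2.resize(i[230:380,240:400],None,fx=2.4,fy=2.4,interpolation=cv2.INTER_CUBIC)
cv2.imwrite(f"pics/{sys.argv[1]}c.png",np.hstack([f(a),f(im)]))
E
python3 cmp.py w5
```

```text
(no output)
```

View pics/w5c.png

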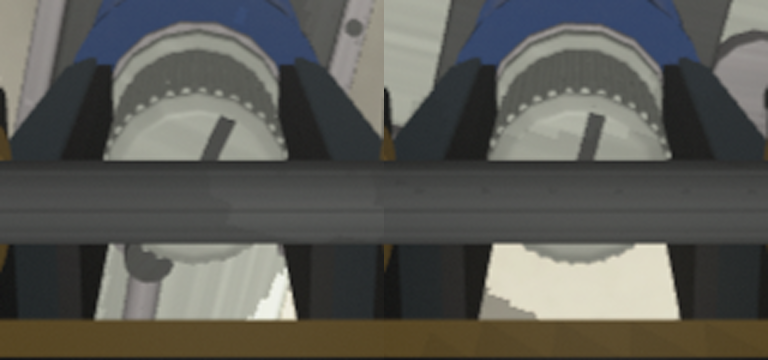

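The groove has slipped about 10° in the grip since `w4`: it now runs (588,160)→(597,115) in the right crop, against (210,160)→(228,118) in the left. Torque has also risen to 0.56 N m, so the cap is bottomed out. I'll back it off 90°.

Request:
step_arm --moves '[{"travel": [0,0,0.003],"twist": [0,0,0.5],"claw": 1},{"travel": [0,0,0.003],"twist": [0,0,1],"claw": 1},{"travel": [0,0,0.003],"twist": [0,0,1],"claw": 1},{"travel": [0,0,0.003],"twist": [0,0,1],"claw": 1},{"travel": [0,0,0.003],"twist": [0,0,1],"claw": 1},{"travel": [0,0,0.003],"twist": [0,0,1],"claw": 1},{"travel": [0,0,0.003],"twist": [0,0,1],"claw": 1},{"travel": [0,0,0.003],"twist": [0,0,1],"claw": 1},{"travel": [0,0,0.003],"twist": [0,0,1],"claw": 1},{"travel": [0,0,0.003],"twist": [0,0,1],"claw": 1}]'

```text
time_s: 18.13
tcp_pos: [585.6, -66.6, 93.0]
tcp_rot: [0.88, 0.475, -0.0, -0.0]
force: [-4.9, 2.8, 5.6]
opening: 33.4
finger_force: 25.0
```

Request:
step_arm --moves '[{"travel": [0,0,0.003],"twist": [0,0,1],"claw": 1},{"travel": [0,0,0.003],"twist": [0,0,1],"claw": 1},{"travel": [0,0,0.003],"twist": [0,0,1],"claw": 1},{"travel": [0,0,0.003],"twist": [0,0,1],"claw": 1},{"travel": [0,0,0.003],"twist": [0,0,1],"claw": 1},{"travel": [0,0,0.003],"twist": [0,0,1],"claw": 1},{"travel": [0,0,0.003],"twist": [0,0,1],"claw": 1},{"travel": [0,0,0.003],"twist": [0,0,1],"claw": 1},{"travel": [0,0,0.003],"twist": [0,0,1],"claw": 1},{"travel": [0,0,0.003],"twist": [0,0,1],"claw": 1}]'

```text
time_s: 18.97
tcp_pos: [585.8, -66.7, 93.6]
tcp_rot: [0.664, 0.747, 0.0, -0.0]
force: [-4.3, 3.4, 5.0]
opening: 33.4
finger_force: 25.0
```

Request:
step_arm --moves '[{"travel": [0,0,0.003],"twist": [0,0,1],"claw": 1},{"travel": [0,0,0.003],"twist": [0,0,1],"claw": 1},{"travel": [0,0,0.003],"twist": [0,0,1],"claw": 1},{"travel": [0,0,0],"twist": [0,0,0.4],"claw": 1},{"travel": [0,0,0],"twist": [0,0,0],"claw": 1},{"travel": [0,0,0],"twist": [0,0,0],"claw": 1},{"travel": [0,0,0],"twist": [0,0,0],"claw": 1},{"travel": [0,0,0],"twist": [0,0,0],"claw": 1},{"travel": [0,0,0],"twist": [0,0,0],"claw": 1},{"travel": [0,0,0],"twist": [0,0,0],"claw": 1}]'

```text
time_s: 19.8
tcp_pos: [585.8, -66.7, 93.9]
tcp_rot: [0.573, 0.82, 0.0, -0.0]
force: [-3.6, 2.7, 5.7]
opening: 33.6
finger_force: 25.0
```

```bash
python3 st.py; python3 cmp.py w6
```

```text
{'time_s': 19.8, 'joint_positions': [-0.215, 0.583, 1.564, 0.0, 0.995, -0.566], 'tcp_pos': [585.84, -66.688, 93.853], 'force': [-3.647, 2.697, 5.657], 'wrist_torque': [0.583, 0.621, 0.047], 'opening': 33.557, 'finger_force': 25.003} yaw 20.133078922184012
```

View pics/w6.png

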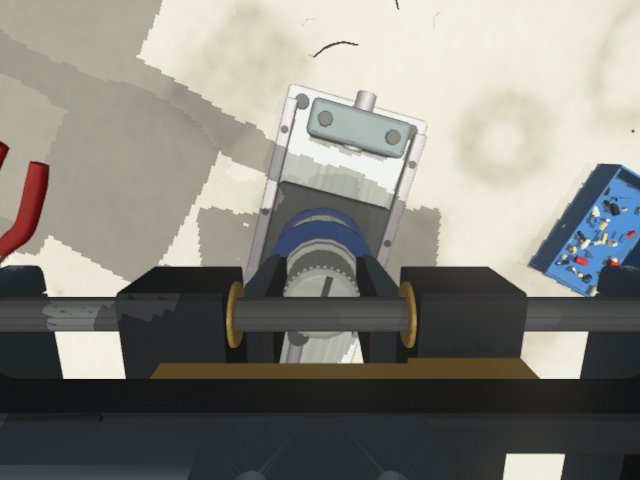

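View pics/w6c.png

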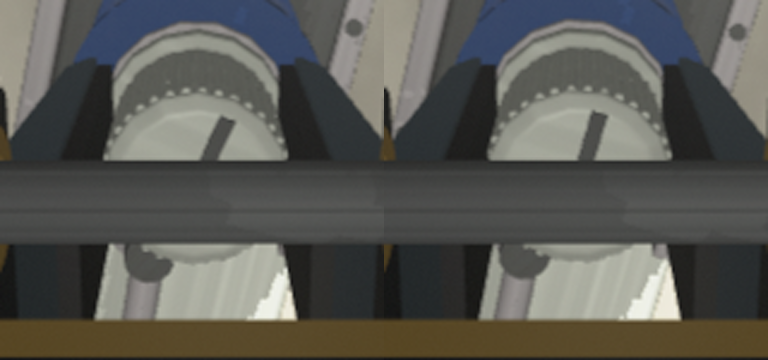

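The groove sits as it did at the bottom position, (588,160)→(600,115) in the right crop, so the cap followed the 91.5° back-off without slipping. The carriage and lever are unchanged.

```bash
python3 -c "
from plant import bot
print(bot.finish_job())"
```

```text
the job is handed in; nothing more can be done
None
```

I closed the lever, pushed the carriage home, screwed the cap down to its stop and backed it off about 91°. The cap is still held in the gripper at 25 N, and the job is handed in; the hand-in gave no verdict.

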